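Free the jammed bead sample board

TASK

In the glass-bead studio the sample board with the blue beads is jammed aslant in its wooden box, one end caught under the dark keeper strip. Slide that end out from under the strip and turn the board down until it lies level on the floor of the box, then lift it out and set it down, without dropping it, in the middle of the cork mat with its long sides along the mat's long sides. Leave the amber board on the dark slate mat alone.

Things in the scene. Friction and masses are not known exactly. Their poses are not given: they have to be found in the camera images.
- blue_board_mid (a point): Jammed board, loose, 0.25 kg: white plate 140x90x8 mm (x,y,z), ten fixed 16 mm blue beads in rows by the long edges, and amid it an upright black handle 40 long (x), 14 thick (y), 55 tall. Point: in the handle, 32 above the plate's underside, 31 below handle top. x: to the end caught under the strip; z: up the handle. Starts leaning about 20 deg, x end up on the box's step, other end on its floor.
- box: Open wooden box, fixed, 216x126 mm. Origin mid-underside. Floor top z=6, walls 8 thick to z=36. Well for the flat board: x -100 to 65, y -55 to 55. Beyond x=65 a step, top z=46; over it from x=70 the dark keeper strip, z=65 to 73. The board's end is about 20 under it: 38 mm towards -x, still tilted, clears it; flat, the board fits centred at x=-17.
- cork_mat: Empty brown cork mat, fixed to the bench, 200 x 150 mm (x, y), 4 mm thick. Origin: middle of its underside; x along its length.
- amber_board_mid (a point): Bystander: a loose board of the same make with amber and red beads, lying flat on a dark slate mat as big as the cork one; leave it alone. Point: in its handle, 32 mm above its underside.
There are look-alikes about, which are no part of the job. What is shaped like the part that bears blue_board_mid but green or pink is not meant.

How it is judged:
On the way:
1. the blue board lies level (within 8 degrees) on the floor of the box, in the well (at most 10 mm above the floor) (angle between blue_board_mid's own z axis and vertical below 0.14 rad and z of blue_board_mid in the frame of box below 0.048 m and x of blue_board_mid in the frame of box below 0 m and horizontal distance between blue_board_mid and box below 0.06 m), for 0.2 s.
At the end, for the whole second after the job is handed in: The blue board lies flat and at rest on the cork mat, upright (within 6 degrees), its centre within 25 mm of the mat's centre and its long sides within 15 degrees of the mat's; the amber board lies within 20 mm of where it started (horizontal distance between blue_board_mid and cork_mat below 0.025 m and angle between the x axis of blue_board_mid and the x axis of cork_mat, either way round below 0.26 rad and angle between blue_board_mid's own z axis and vertical below 0.1 rad and height (world z) of blue_board_mid below 0.042 m and linear speed of blue_board below 0.02 m/s and distance of amber_board_mid from where it was at the start of the episode below 0.02 m); the robot touches nothing.
It fails at once if the blue board is dropped (falls freely by more than about 20 mm) (linear speed of blue_board above 0.6 m/s and contact force between blue_board and the fingers below 0.05 N).
It fails at once if the amber board is disturbed (moved by more than 20 mm) (distance of amber_board_mid from where it was at the start of the episode above 0.02 m).
It also fails if it takes over 42 s, if anything falls off the work surface, if the arm or the gripper's body presses on something with over 40 N, if the wrist force passes 120 N, or if a joint passes its speed limit or range.

ROBOT

A 6-joint arm with a two-finger parallel gripper is mounted at the origin on the work surface. World frame = base frame: x ahead of the robot, y to its left, z up, the work surface at z = 0. Lengths are in m, angles in rad, forces in N, time in s.
With the tool pointing down it reaches from about 0.35 to 0.775 m from the base axis. Payload 5.5 kg.
Tool frame: the origin (TCP) lies midway between the tips of the shut fingers; the grasp point (between the pads) lies env.tcp_to_grasp behind it (env.tcp_to_grasp is the distance from the TCP to the grasp point, in m); z points along the fingers, y is the direction in which the jaws open and shut (so a half turn about z gives the same grasp; the last joint's range is limited). The gripper opens to 85 mm and grips with 20 to 120 N. Pads are 22 mm wide; open, the fingers measure 114 mm over their backs; the gripper's body (76 mm by 85 mm) begins 54 mm behind the grasp point. The pads swing forward as they close: fully open they stand 13 mm farther back than shut.
Start: joints at [0.973, 0.313, 0.046, 1.304, 0, 1.431], TCP at [0.254, 0.516, 0.231] pointing down, gripper open.
Joint ranges: [-2.76, 2.76], [-0.86, 1.69], [-1.03, 1.26], [-2.2, 2.34], [-1.47, 1.5], [-3.14, 3.14]. Speed limits (rad/s): [2.57, 2.57, 3.14, 3.14, 3.14, 3.14].

INTERFACE

Orientations are given as a unit quaternion [x, y, z, w].
In Python, from cell import env, eyes, workorder gives the robot as it stands.
- The arm moves only by the tool step_arm, never from a script. Its argument "series" is text: rows parted by semicolons, each of 4 numbers parted by spaces: the shift along the tool's x, y, z in m, then the turn about the tool's z in degrees. In form: x y z spin; .... A call has 1 to 5 rows; each row is the pose to reach, as a shift and turn from the pose commanded when the call began, along the tool's axes at that moment; what a row does not reach only later rows make up. A row lasts 1/8 s, in which the tool goes at most 62.5 mm and 10.7 degrees, less where a joint would pass 70% of its speed; a pose out of reach is approached as far as the arm can. A call with a gripper value outside its range is refused whole. "grip" is the gripper command: -1 is fully open, 1 is shut, values between are in proportion, set as the call begins (left out, the last holds). The fingers move at their own pace and stop on an object; the grip force is fixed at half the most. Time passes only in rows, so rows that repeat a pose let the fingers close. It gives the time, the measured TCP pose, the force and the opening at its end, in the units of the state.
- env.get_obs(): the state, without advancing time (a new reading comes with each control period).
- eyes.capture(name): name is "scene" or "top" or "wrist"; returns the picture (420x560x3 uint8, red, green, blue); there is no depth.
- eyes.camera_params(name): a dict with "intrinsics" (3x3 intrinsics, pixels), "rvec" (rotation vector, rad) and "tvec" (3), from world to camera coordinates, as OpenCV has them. Camera axes: x right, y down, z forward; pixel columns grow to the right and rows downward; lengths in m; the calibration is good to about 2 mm. The wrist camera is an equidistant fisheye: a pixel r from the principal point sees the ray r / f radians off the axis. A picture is of the moment at which its call begins: read the wrist's pose just before it. camera_params takes no time and is no camera call; for the wrist camera it gives the pose at the moment of the call.
- workorder.close_job(): hands the job in, once; it reports no verdict.
Trained networks look in the newest picture that a camera, given by its name, has taken for a name from the list of things; names that differ only in an ending like _2 or _b are one class to them, and where a whole thing is asked for, a point or a joint stands for the part that bears it (a point fixed in the world has none). Each returns a list of dicts, best first, with "conf" (0 to 1); they miss things now and then, are a little off and sometimes report something else, mostly with a low value. They report only what shows in the picture. A call takes as long as a camera call. They do not tell look-alikes from the thing itself.
- eyes.recognise(target, camera): "rect" ([left, top, right, bottom] as shares, 0 to 1, of the picture: columns of its width, rows of its height, round what is visible of it).
- eyes.place_of(target, camera): "location" ([column, row] as shares, 0 to 1, of the picture: columns of its width, rows of its height: a listed point, or the origin of a listed thing).
The state is a dict: "time_s": time; "joint_positions": joint angles; "qd": joint speeds; "joint_efforts": joint torques, N m; "eef_pos": TCP position; "orientation": TCP orientation; "contact_force": force on the tool from outside, world axes, zero at the start; "ft_torque": the same for the moment, N m; "grip_width": opening from 0.0 (shut) to 1.0 (fully open).
Only numpy, scipy, OpenCV 4.12 (cv2) and the standard library are available. Lean on these libraries where they do the work, as an engineer would, in place of code of your own. Each camera call takes 0.05 s, during which the arm holds its last target. There are 200 camera calls.

## Working session

There is one attempt and no reset: what is moved stays moved. The work goes in short steps, Python scripts to look and compute and a tool call to move; the robot and the scene stay as the last step left them, time stands still between calls to the robot, and variables do not carry over. Pictures are saved under pics/ and viewed, about 8 in all and at most 12, crops included, and the job is handed in when it is done.

Besides the shell and the picture viewer there is one more tool, called after ">>>" as a command line: name --argument value ..., lists and objects as JSON in quotes. step_arm: Moves the arm, as the interface text tells. Its arguments: {"type":"object","properties":{"series":{"type":"string"},"grip":{"type":"number"}},"required":["series"]}

```bash
mkdir -p pics
cat > h.py <<'E'
import numpy as np, cv2
from cell import env, eyes, workorder
from scipy.spatial.transform import Rotation as R
def snap(cam,name=None):
    im=eyes.capture(cam)
    if name: cv2.imwrite(f'pics/{name}.png',im[:,:,::-1])
    return im
def ray(cam,px,p=None):
    p=p or eyes.camera_params(cam);K=np.array(p['intrinsics']);M=R.from_rotvec(np.ravel(p['rvec'])).as_matrix();t=np.ravel(p['tvec'])
    u=(np.array(px)-K[:2,2])/K[[0,1],[0,1]]
    if cam=='wrist':
        r=np.hypot(*u);d=np.array([*(u/r*np.sin(r)),np.cos(r)]) if r>0 else np.array([0,0,1.])
    else: d=np.array([*u,1.])
    return -M.T@t, M.T@d
def onz(cam,px,z,p=None):
    c,d=ray(cam,px,p);return c+d*(z-c[2])/d[2]
def tri(obs):
    A=np.zeros((3,3));b=np.zeros(3)
    for cam,px in obs:
        c,d=ray(cam,px);d=d/np.linalg.norm(d);P=np.eye(3)-np.outer(d,d);A+=P;b+=P@c
    x=np.linalg.solve(A,b);return x
def proj(cam,X,p=None):
    p=p or eyes.camera_params(cam);K=np.array(p['intrinsics']);M=R.from_rotvec(np.ravel(p['rvec'])).as_matrix()
    q=M@np.array(X)+np.ravel(p['tvec'])
    if cam=='wrist':
        n=np.hypot(q[0],q[1]);u=q[:2]/n*np.arctan2(n,q[2])
    else:u=q[:2]/q[2]
    return u*K[[0,1],[0,1]]+K[:2,2]
E
python3 - <<'E'
from h import *
o=env.get_obs();print(o['time_s'],o['eef_pos'],o['orientation'],env.tcp_to_grasp)
for c in('scene','top'):
    snap(c,c+'0')
    print(c,ray(c,(280,210)))
    for t in('blue_board_mid','box','cork_mat','amber_board_mid'):
        for d in eyes.place_of(t,c):
            px=np.array(d['location'])*[560,420];print(t,d['conf'],px.round(),onz(c,px,{'box':0,'cork_mat':0}.get(t,.04)).round(3))
E
```

```text
0.0 [0.25383218 0.51534895 0.23040953] [ 2.26885103e-01  9.73921092e-01 -8.63403823e-04 -3.33162826e-04] 0.0187
scene (array([ 0.92508097, -0.40783518,  0.81277322]), array([-0.31148816,  0.44092008, -0.84181247]))
blue_board_mid 0.93 [366. 223.] [0.818 0.082 0.04 ]
blue_board_mid 0.66 [260. 185.] [0.558 0.026 0.04 ]
blue_board_mid 0.56 [229. 320.] [ 0.708 -0.269  0.04 ]
cork_mat 0.83 [135. 265.] [ 0.446 -0.29   0.   ]
amber_board_mid 0.58 [309. 118.] [0.53  0.286 0.04 ]
top (array([ 0.50074322, -0.01020776,  1.1406149 ]), array([ 0.11727204, -0.00464212, -0.99310493]))
blue_board_mid 0.75 [239. 132.] [0.82  0.085 0.04 ]
blue_board_mid 0.65 [267. 239.] [0.561 0.016 0.04 ]
blue_board_mid 0.59 [386. 176.] [ 0.716 -0.268  0.04 ]
cork_mat 0.73 [394. 289.] [ 0.446 -0.291  0.   ]
amber_board_mid 0.9 [148. 253.] [0.528 0.293 0.04 ]
```

```bash
python3 -c "
import cv2,numpy as np
cv2.imwrite('pics/a.png',cv2.resize(cv2.imread('pics/top0.png'),(800,600),interpolation=3))"
```

```text
(no output)
```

View pics/a.png

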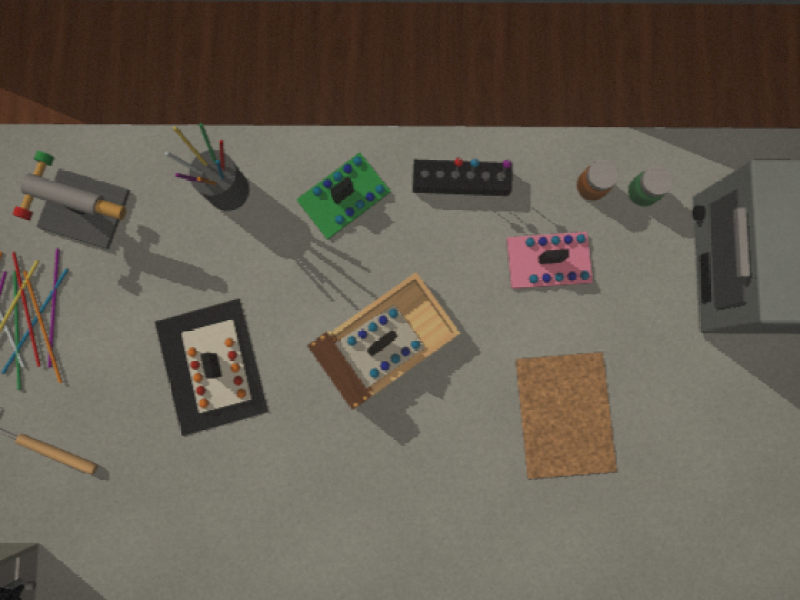

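View pics/scene0.png

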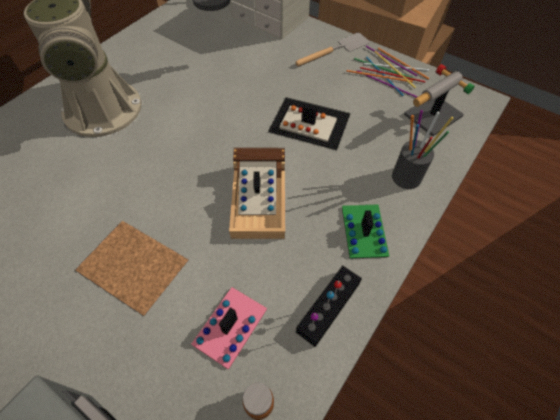

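The top view shows the box at about (385,340)/800 with the strip at its lower left, the cork mat at (566,415) and the amber board at (215,368). I'll enlarge the box area to get its corners.

```bash
python3 -c "
import cv2,numpy as np
t=cv2.imread('pics/top0.png');s=cv2.imread('pics/scene0.png')
a=cv2.resize(t[180:300,205:335],(390*2//2,360),interpolation=2)
b=cv2.resize(s[140:245,220:300],(320*5//4,525),interpolation=2)
c=np.zeros((525,790,3),np.uint8);c[:360,:390]=a;c[:,390:]=b
cv2.imwrite('pics/b.png',c)"
```

```text
(no output)
```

View pics/b.png

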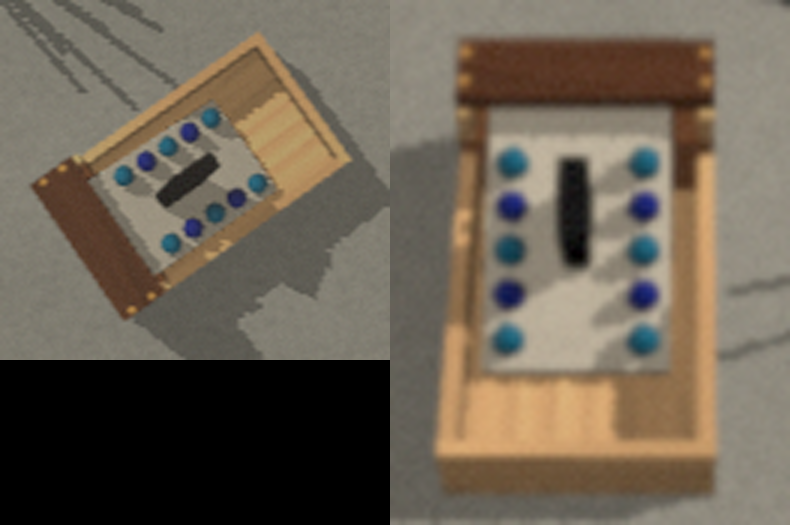

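Crop: rim corners of the box (left panel (260,33), (351,158)) and the strip corners are clear, as are all ten beads. I'll fit the box and board poses to these points.

```bash
cat > fit.py <<'E'
from h import *
from scipy.optimize import least_squares
T=lambda u,v:(205+u/3-.33,180+v/3-.33); S=lambda u,v:(220+(u-390)/5-.4,140+v/5-.4)
P={c:eyes.camera_params(c) for c in('top','scene')}
C=[((-.108,.063,.036),T(351,158),S(437,455)),((-.108,-.063,.036),T(260,33),S(714,455)),((.108,.063,.073),T(127,320),S(458,40)),((.108,-.063,.073),T(33,186),S(714,40))]
def res(f):
    def g(p): return np.concatenate([np.concatenate([proj('top',f(X,p),P['top'])-a,proj('scene',f(X,p),P['scene'])-b]) for X,a,b in C])
    return g
bf=lambda X,p:R.from_euler('z',p[2]).apply(X)+[p[0],p[1],0]
r=least_squares(res(bf),[.56,.02,2.5],loss='soft_l1');bx=r.x;print('box',bx,np.degrees(bx[2]),'\n',r.fun.round(1))
B=[(2,1,T(171,243),S(513,163)),(2,-1,T(123,176),S(644,162)),(0,1,T(215,213),S(511,250)),(0,-1,T(167,146),S(644,250)),(-2,1,T(258,183),S(509,340)),(-2,-1,T(211,118),S(644,340))]
C=[((i,j),a,b) for i,j,a,b in B]
# p: mid xyz, yaw, tilt, spacing, row y
def cf(X,p): return R.from_euler('ZY',[p[3],p[4]]).apply([X[0]*p[5],X[1]*p[6],.016-.032])+p[:3]
r=least_squares(res(cf),[.56,.02,.06,bx[2],-.35,.026,.034],loss='soft_l1');p=r.x
print('board',p.round(4),np.degrees(p[3:5]),'\n',r.fun.round(1))
d=p[:2]-bx[:2];c,s=np.cos(bx[2]),np.sin(bx[2]);print('mid in box',d@[c,s],d@[-s,c],p[2])
E
python3 fit.py
python3 - <<'E'
from h import *
import cv2
for cam in('top','scene'):
    im=cv2.imread(f'pics/{cam}0.png');h=cv2.cvtColor(im,cv2.COLOR_BGR2HSV)
    m=((h[...,0]>5)&(h[...,0]<22)&(h[...,1]>90)&(h[...,2]>80)).astype(np.uint8)
    roi=np.zeros_like(m)
    x0,y0,x1,y1=(355,240,440,340) if cam=='top' else (70,215,195,318)
    roi[y0:y1,x0:x1]=m[y0:y1,x0:x1]
    roi=cv2.morphologyEx(roi,cv2.MORPH_CLOSE,np.ones((5,5)))
    cs,_=cv2.findContours(roi,0,1);k=max(cs,key=cv2.contourArea)
    w=np.array([onz(cam,q[0],.004)[:2] for q in k])
    rr=cv2.minAreaRect((w*1000).astype(np.float32));print(cam,rr)
    print(cv2.boxPoints(rr).round())
E
```

```text
box [0.56530829 0.00933757 2.19599046] 125.82098536593926 
 [ 0.3  0.4 -0.4  0.8 -0.4 -0.7  0.3  0.8 -0.8  0.8 -0.2  0.2 -1.1 -0.1
 -0.3  0.2]
board [ 0.5639  0.0074  0.055   2.1971 -0.3433  0.0221  0.032 ] [125.88208214 -19.67226905] 
 [-0.1  0.1 -0.2 -0.1  0.  -0.1  0.   0.1 -0.1 -0.2 -0.1  0.1  0.2  0.1
 -0.   0.  -0.3 -0.1 -0.1  0.  -0.1 -0.2 -0.1 -0. ]
mid in box -0.0007636904870227023 0.002311118894163894 0.05504366739918628
top ((443.33026123046875, -294.7080078125), (198.87611389160156, 149.4785614013672), 5.0009636878967285)
[[ 338. -229.]
 [ 351. -378.]
 [ 549. -360.]
 [ 536. -212.]]
scene ((442.3741149902344, -293.8908996582031), (199.0004425048828, 149.24769592285156), 4.835723876953125)
[[ 337. -228.]
 [ 350. -377.]
 [ 548. -360.]
 [ 535. -211.]]
```

```bash
cat >> fit.py <<'E'
print('---')
def inb(w): d=w[:2]-bx[:2]; return (np.array([d@[c,s],d@[-s,c]])*1000).round(1)
for n,t,sc,z in[('rim+y',(351,158),(437,455),.036),('rim-y',(260,33),(714,455),.036),('strip out+',(127,320),(458,40),.073),('strip out-',(33,186),(714,40),.073),('strip in-',(72,158),(714,105),.073),('strip in+',(163,293),(458,105),.073)]:
    print(n,inb(onz('top',T(*t),z,P['top'])),inb(onz('scene',S(*sc),z,P['scene'])))
print('low end',inb(onz('scene',S(577,372),.010,P['scene'])))
g=np.array(p[:3])+R.from_euler('ZY',[p[3],p[4]]).apply([0,0,.031]);print('handle top',g, proj('top',g),proj('scene',g))
E
python3 fit.py | sed -n '/---/,$p'
```

```text
---
rim+y [-108.1   61.8] [-105.8   62.3]
rim-y [-107.8  -61.2] [-105.8  -62.4]
strip out+ [105.6  62.6] [108.5  62.7]
strip out- [106.1 -61.5] [108.6 -63.8]
strip in- [ 69.8 -61.8] [ 67.1 -63.4]
strip in+ [72.  61.9] [67.1 60.1]
low end [-45.4   2.2]
handle top [ 0.56999791 -0.00108962  0.08423431] [273.66067845 234.27957704] [255.96496823 183.98868878]
```

```bash
cat > go.py <<'E'
# usage: go.py x y z yawY(deg, direction of tool y)
import sys
from h import *
o=env.get_obs();M=R.from_quat(o['orientation']).as_matrix()
x,y,z,a=map(float,sys.argv[1:5])
cur=np.degrees(np.arctan2(M[1,1],M[0,1]));sp=-((a-cur+90)%180-90)
print(o['time_s'],np.round(o['eef_pos'],4),'yaw',cur.round(2),'F',np.round(o['contact_force'],1),'w',round(o['grip_width'],3))
print('shift',(M.T@(np.array([x,y,z])-o['eef_pos'])).round(4),'spin',round(sp,2))
E
python3 go.py .5617 .0104 .18 35.9
```

```text
0.5 [0.2542 0.5158 0.2313] yaw 63.77 F [ 0.1 -0.2  0.8] w 1.0
shift [-0.4992 -0.3175  0.0513] spin 27.87
```

>>> step_arm --series "-0.05 -0.032 0 5.6; -0.1 -0.064 0 11.2; -0.15 -0.096 0 16.8; -0.2 -0.128 0 22.4; -0.25 -0.16 0 27.9" --grip 0.3

```text
time_s: 1.12
eef_pos: [0.4086, 0.2602, 0.2316]
orientation: [0.456, 0.89, 0.0, 0.0]
contact_force: [0.8, 0.9, -0.2]
grip_width: 0.346
```

```bash
python3 go.py .5617 .0104 .18 35.9
```

```text
1.125 [0.4086 0.2602 0.2316] yaw 35.7 F [ 0.8  0.9 -0.2] w 0.346
shift [-0.2922 -0.0215  0.0517] spin -0.2
```

>>> step_arm --series "-0.058 -0.004 0.01 0; -0.117 -0.009 0.02 0; -0.175 -0.013 0.03 0; -0.234 -0.017 0.04 0; -0.292 -0.0215 0.052 -0.2"

```text
time_s: 1.75
eef_pos: [0.5625, 0.0107, 0.1794]
orientation: [0.454, 0.891, 0.0, 0.001]
contact_force: [0.6, 0.2, 0.1]
grip_width: 0.351
```

```bash
python3 go.py .5617 .0104 .055 35.9
python3 - <<'E'
from h import *
p=eyes.camera_params('wrist');im=snap('wrist','w1')
print('handle top expected px',proj('wrist',[.5646,.0064,.0876],p))
for t in('blue_board_mid',):
    for d in eyes.place_of(t,'wrist'):
        px=np.array(d['location'])*[560,420];print(d['conf'],px,onz('wrist',px,.0584,p))
E
```

```text
1.75 [0.5625 0.0107 0.1794] yaw 36.06 F [0.6 0.2 0.1] w 0.351
shift [ 0.0003 -0.001   0.1244] spin 0.16
handle top expected px [279.35587529 220.86769001]
0.98 [493.304 266.91 ] [0.79006976 0.08942534 0.0584    ]
0.94 [275.408 193.704] [0.55384736 0.01524989 0.0584    ]
```

View pics/w1.png

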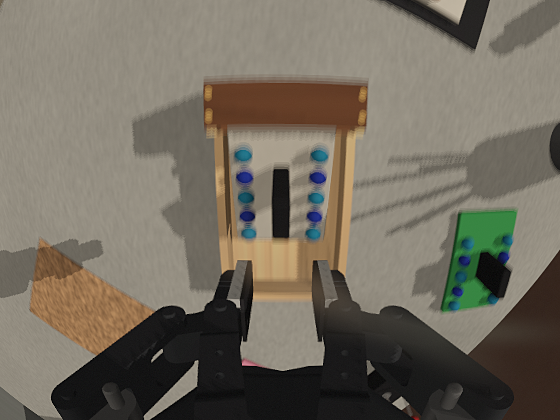

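The wrist picture shows the handle at columns 272–290, rows 168–238, matching the expected (279,221), with the fingers straddling its column. I'll descend.

>>> step_arm --series "0 -0.001 0.035 0; 0 -0.001 0.07 0; 0 -0.001 0.1 0; 0 -0.001 0.115 0; 0 -0.001 0.1245 0"

```text
time_s: 2.48
eef_pos: [0.5605, 0.0124, 0.0546]
orientation: [0.453, 0.891, 0.0, -0.0]
contact_force: [0.2, -0.2, 0.6]
grip_width: 0.349
```

>>> step_arm --series "0 0 0 0; 0 0 0 0; 0 0 0 0; 0 0 0 0; 0 0 0 0" --grip 1

```text
time_s: 3.1
eef_pos: [0.5606, 0.012, 0.055]
orientation: [0.453, 0.891, 0.0, 0.0]
contact_force: [0.0, -0.4, -1.8]
grip_width: 0.159
```

```bash
python3 go.py .5617 .0104 .055 35.9
python3 - <<'E'
from h import *
snap('scene','s2');im=cv2.imread('pics/s2.png');cv2.imwrite('pics/s2c.png',cv2.resize(im[110:260,180:340],(640,600),interpolation=2))
E
```

```text
3.1 [0.5606 0.012  0.055 ] yaw 36.07 F [ 0.  -0.4 -1.8] w 0.159
shift [-0.0019 -0.0001 -0.    ] spin 0.17
```

View pics/s2c.png

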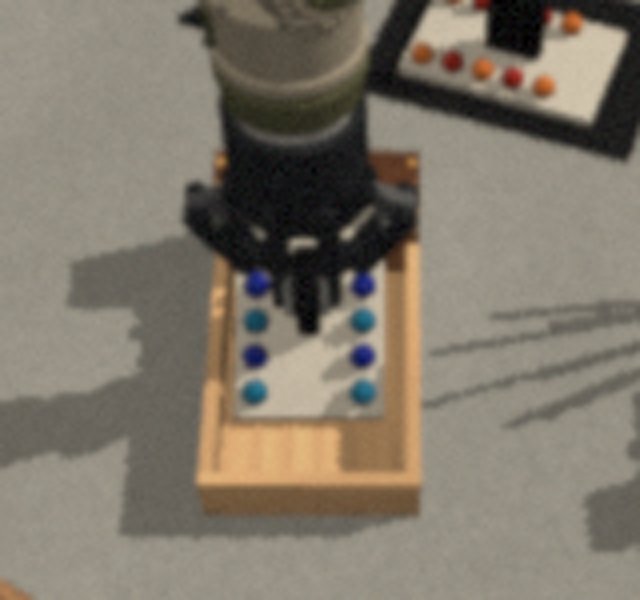

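Gripped (13.5 mm). Now I'll slide the board 40 mm towards box −x, which is tool −x.

>>> step_arm --series "-0.005 0 -0.0005 0; -0.012 0 -0.001 0; -0.02 0 -0.001 0; -0.028 0 -0.001 0; -0.035 0 -0.001 0"

```text
time_s: 3.78
eef_pos: [0.5816, -0.0169, 0.0557]
orientation: [0.454, 0.891, 0.0, 0.0]
contact_force: [-0.4, 0.4, -2.2]
grip_width: 0.157
```

>>> step_arm --series "-0.005 0 0.0005 0; -0.005 0 0.001 0; -0.005 0 0.001 0"

```text
time_s: 4.15
eef_pos: [0.5842, -0.0204, 0.0549]
orientation: [0.453, 0.891, 0.0, 0.0]
contact_force: [0.4, -0.0, -0.3]
grip_width: 0.156
```

```bash
python3 go.py .5841 -.020 .055 35.9
python3 - <<'E'
from h import *
snap('wrist','w3');snap('scene','s3');im=cv2.imread('pics/s3.png')
a=cv2.resize(im[120:260,200:320],(400,467),interpolation=2);b=cv2.imread('pics/w3.png')[:,140:440]
c=np.zeros((467,700,3),np.uint8);c[:,:400]=a;c[:420,400:]=b;cv2.imwrite('pics/c3.png',c)
E
```

```text
4.15 [ 0.5842 -0.0204  0.0549] yaw 36.07 F [ 0.4 -0.  -0.3] w 0.156
shift [ 0.0004  0.0001 -0.0001] spin 0.17
```

View pics/c3.png

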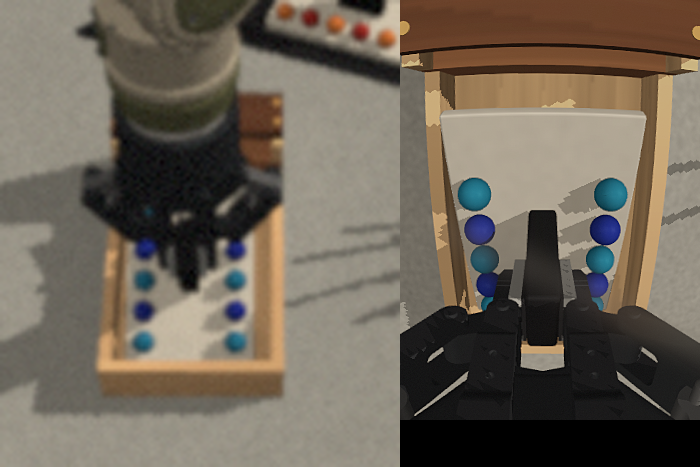

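The high end (right panel, row 112) is now clear of the strip, with the step visible behind it, and the board is still tilted. I'll turn it down about its low end.

>>> step_arm --series "0.0025 0 0.002 0; 0.0053 0 0.0045 0; 0.008 0 0.007 0; 0.0106 0 0.0095 0; 0.0106 0 0.0095 0"

```text
time_s: 4.88
eef_pos: [0.5787, -0.0125, 0.0468]
orientation: [0.454, 0.891, -0.001, 0.002]
contact_force: [-1.3, -2.0, 5.8]
grip_width: 0.153
```

>>> step_arm --series "0.0025 0 0.0027 0; 0.0048 0 0.0055 0; 0.007 0 0.0085 0; 0.0092 0 0.0115 0; 0.0092 0 0.0115 0"

```text
time_s: 5.5
eef_pos: [0.5729, -0.0045, 0.0351]
orientation: [0.453, 0.891, -0.0, 0.001]
contact_force: [-2.3, -1.2, 6.6]
grip_width: 0.153
```

```bash
python3 go.py .5725 -.0042 .033 35.9
python3 - <<'E'
from h import *
snap('wrist','w4');snap('scene','s4');im=cv2.imread('pics/s4.png')
a=cv2.resize(im[120:260,200:320],(400,467),interpolation=2);b=cv2.imread('pics/w4.png')[:,140:440]
c=np.zeros((467,700,3),np.uint8);c[:,:400]=a;c[:420,400:]=b;cv2.imwrite('pics/c4.png',c)
E
```

```text
5.5 [ 0.5729 -0.0045  0.0351] yaw 36.07 F [-2.3 -1.2  6.6] w 0.153
shift [ 0.0005 -0.0001  0.0021] spin 0.17
```

View pics/c4.png

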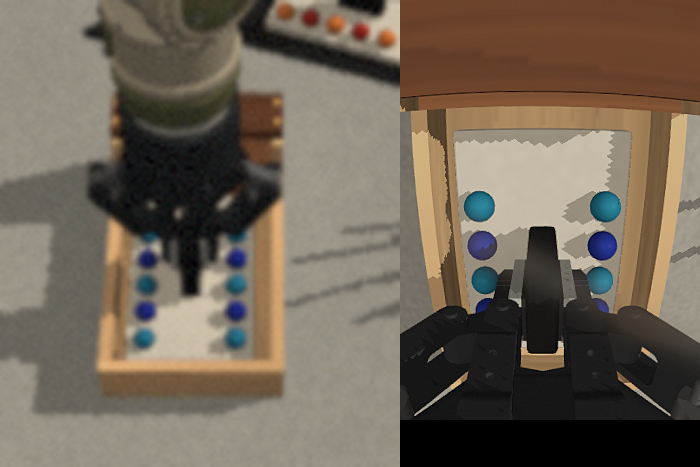

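The board is nearly flat (far edge at row 128, lying in the well). The 6.6 N still pushing up suggests a little tilt remains, so I'll press down a few mm more.

>>> step_arm --series "0.0005 0 0.001 0; 0.001 0 0.002 0; 0.001 0 0.0025 0; 0.001 0 0.0025 0"

```text
time_s: 6.1
eef_pos: [0.5721, -0.0034, 0.0331]
orientation: [0.453, 0.891, -0.0, 0.001]
contact_force: [-4.6, -0.2, 10.8]
grip_width: 0.15
```

```bash
python3 go.py .5725 -.0042 .031 35.9
cat > tilt.py <<'E'
from h import *
from scipy.optimize import least_squares
import sys
# bead pose fit from wrist picture: pass image bead px
p=eyes.camera_params('wrist');im=snap('wrist','w5');h=cv2.cvtColor(im,cv2.COLOR_RGB2HSV)
m=((h[...,0]>85)&(h[...,0]<128)&(h[...,1]>110)&(h[...,2]>50)).astype(np.uint8)
n,l,s,c=cv2.connectedComponentsWithStats(m)
for i in range(1,n):
    if s[i,4]>60: print(s[i],c[i].round(1))
E
python3 tilt.py
```

```text
6.1 [ 0.5721 -0.0034  0.0331] yaw 36.08 F [-4.6 -0.2 10.8] w 0.15
shift [-0.0009 -0.0001  0.0021] spin 0.18
[204 193  31  30 708] [219.2 207.1]
[330 193  30  30 719] [344.7 207.5]
[209 233  25  27 274] [221.3 243.1]
[328 233  29  28 647] [341.7 246.7]
[212 269  26  27 545] [224.3 281.8]
[327 269  26  27 510] [339.8 281.3]
[544 284  16  18 241] [552.  292.6]
[216 301  13  12  90] [221.7 306.4]
[536 306  17  18 231] [544.3 314.7]
[520 346  16  16 193] [527.5 354.1]
[512 363  16  16 185] [519.5 370.6]
```

```bash
cat > wf.py <<'E'
from h import *
from scipy.optimize import least_squares
p=eyes.camera_params('wrist');im=snap('wrist');h=cv2.cvtColor(im,cv2.COLOR_RGB2HSV)
m=((h[...,0]>85)&(h[...,0]<128)&(h[...,1]>110)&(h[...,2]>50)).astype(np.uint8)
n,l,s,c=cv2.connectedComponentsWithStats(m)
obs=[]
for i in range(1,n):
    x,y,w,hh,a=s[i]
    if a>250 and w>22 and hh>22 and 190<x<370: obs.append((x+w/2-.5,y+hh/2-.5))
obs=sorted(obs,key=lambda q:q[1])[:6]
M=R.from_quat(env.get_obs()['orientation']).as_matrix();yaw0=np.arctan2(M[1,0],M[0,0]);tp=env.get_obs()['eef_pos']
X=[[.034-.0221*(k//2),.032 if q[0]<280 else -.032,-.016] for k,q in enumerate(obs)]
f=lambda v:np.concatenate([proj('wrist',R.from_euler('ZY',v[3:5]).apply(x)+v[:3],p)-q for x,q in zip(X,obs)])
r=least_squares(f,[tp[0],tp[1],.04,yaw0,0]);print('mid',r.x[:3].round(4),'yaw/tilt deg',np.degrees(r.x[3:]).round(2),'res',np.abs(r.fun).max().round(2),len(obs))
E
python3 wf.py
```

```text
mid [ 0.5744 -0.0049  0.0356] yaw/tilt deg [126.15  -0.69] res 0.6 6
```

The fit gives tilt −0.7°, box x = −17 mm and z = 0.036, so the board is level in the well. I'll lift it.

>>> step_arm --series "0 0 -0.003 0; 0 0 -0.012 0; 0 0 -0.03 0; 0 0 -0.055 0; 0 0 -0.08 0"

```text
time_s: 6.82
eef_pos: [0.5714, -0.0032, 0.1118]
orientation: [0.453, 0.891, 0.0, -0.001]
contact_force: [-0.2, -0.0, -1.8]
grip_width: 0.154
```

>>> step_arm --series "0 0 -0.02 0; 0 0 -0.03 0; 0 0 -0.03 0"

```text
time_s: 7.2
eef_pos: [0.5722, -0.0034, 0.1417]
orientation: [0.453, 0.891, 0.0, 0.0]
contact_force: [-0.1, -0.9, -2.1]
grip_width: 0.157
```

```bash
python3 wf.py; python3 go.py .4404 -.2947 .135 95
```

```text
mid [ 0.5742 -0.0046  0.1444] yaw/tilt deg [126.31  -0.98] res 0.47 6
7.25 [ 0.5716 -0.0034  0.1409] yaw 36.08 F [-0.4 -0.5 -1.5] w 0.158
shift [-0.1581 -0.2776  0.0059] spin -58.92
```

>>> step_arm --series "-0.01 -0.018 0 -4; -0.025 -0.045 0 -10; -0.045 -0.08 0 -17; -0.065 -0.115 0 -24; -0.085 -0.15 0 -31"

```text
time_s: 7.88
eef_pos: [0.4994, -0.1612, 0.14]
orientation: [0.197, 0.98, 0.0, -0.001]
contact_force: [1.7, 0.5, -1.3]
grip_width: 0.157
```

```bash
python3 go.py .4404 -.2947 .135 95
```

```text
7.875 [ 0.4994 -0.1612  0.14  ] yaw 67.31 F [ 1.7  0.5 -1.3] w 0.157
shift [ 0.0029 -0.1459  0.005 ] spin -27.69
```

>>> step_arm --series "0.001 -0.035 0.001 -7; 0.0015 -0.075 0.002 -14; 0.002 -0.11 0.003 -21; 0.003 -0.135 0.004 -26; 0.003 -0.146 0.005 -27.7"

```text
time_s: 8.5
eef_pos: [0.4397, -0.2947, 0.1349]
orientation: [-0.041, 0.999, 0.001, -0.001]
contact_force: [0.3, -0.1, -1.6]
grip_width: 0.154
```

>>> step_arm --series "0 0 0.02 0; 0 0 0.045 0; 0 0 0.065 0; 0 0 0.08 0; 0 0 0.08 0"

```text
time_s: 9.12
eef_pos: [0.4399, -0.2928, 0.0546]
orientation: [-0.042, 0.999, 0.001, -0.001]
contact_force: [-0.2, -0.2, -2.1]
grip_width: 0.155
```

```bash
python3 wf.py; python3 go.py .4404 -.2947 .031 95
python3 - <<'E'
from h import *
snap('scene','s6');im=cv2.imread('pics/s6.png');cv2.imwrite('pics/c6.png',cv2.resize(im[180:340,50:230],(675,600),interpolation=2))
E
```

```text
mid [ 0.4427 -0.2925  0.0575] yaw/tilt deg [-175.1    -1.34] res 0.99 6
9.175 [ 0.4406 -0.2934  0.0557] yaw 94.78 F [ 0.5 -0.3 -1.3] w 0.157
shift [ 0.0003 -0.0013  0.0247] spin -0.22
```

View pics/c6.png

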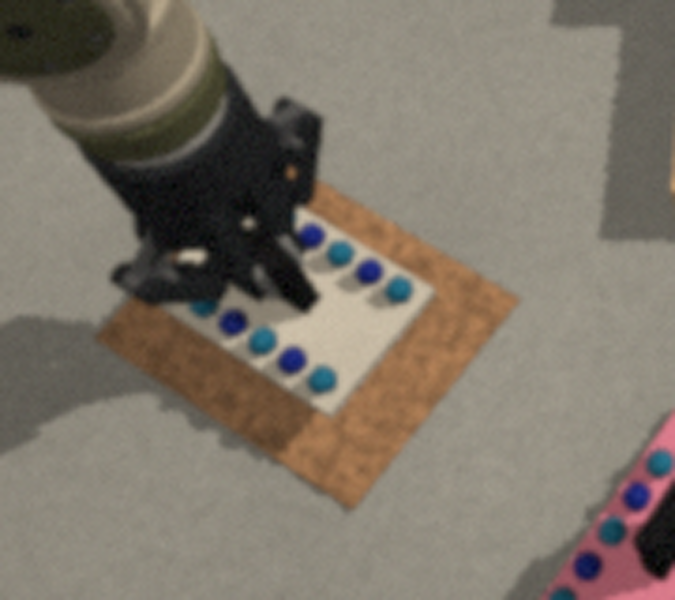

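The held board is over the mat's centre, aligned with the mat and level. I'll lower it until it makes contact.

>>> step_arm --series "0 -0.001 0.008 0; 0 -0.001 0.016 0; 0 -0.001 0.02 0; 0 -0.001 0.0225 0; 0 -0.001 0.0225 0"

```text
time_s: 9.85
eef_pos: [0.441, -0.2947, 0.0336]
orientation: [-0.042, 0.999, 0.0, -0.0]
contact_force: [-0.4, 0.1, -1.6]
grip_width: 0.154
```

>>> step_arm --series "0 0 0.001 0; 0 0 0.002 0; 0 0 0.003 0; 0 0 0.003 0"

```text
time_s: 10.35
eef_pos: [0.4411, -0.295, 0.0315]
orientation: [-0.042, 0.999, -0.0, 0.0]
contact_force: [-3.0, 0.8, 4.5]
grip_width: 0.156
```

>>> step_arm --series "0 0 0.001 0; 0 0 0.001 0"

```text
time_s: 10.6
eef_pos: [0.441, -0.295, 0.0313]
orientation: [-0.041, 0.999, -0.0, 0.0]
contact_force: [-5.7, 2.5, 11.5]
grip_width: 0.16
```

>>> step_arm --series "0 0 0 0; 0 0 0 0; 0 0 0 0; 0 0 0 0" --grip 0.4

```text
time_s: 11.1
eef_pos: [0.4411, -0.2948, 0.0296]
orientation: [-0.042, 0.999, 0.0, -0.0]
contact_force: [-0.1, 0.3, 0.3]
grip_width: 0.297
```

>>> step_arm --series "0 0 -0.01 0; 0 0 -0.03 0; 0 0 -0.06 0; 0 0 -0.1 0; 0 0 -0.14 0"

```text
time_s: 11.72
eef_pos: [0.441, -0.2947, 0.1716]
orientation: [-0.042, 0.999, -0.0, 0.0]
contact_force: [0.1, -0.9, 0.7]
grip_width: 0.302
```

```bash
python3 wf.py
python3 - <<'E'
from h import *
print(env.get_obs()['grip_width'],env.get_obs()['contact_force'])
snap('top','t7');print([ (d['conf'],onz('top',np.array(d['location'])*[560,420],.04).round(3)) for d in eyes.place_of('amber_board_mid','top')])
im=cv2.imread('pics/t7.png');cv2.imwrite('pics/c7.png',cv2.resize(im[160:350,100:450],(790,429),interpolation=2))
E
```

```text
0.29833701980399885 [ 1.51217324 -1.20380486  3.83397658]
[(0.9, array([0.522, 0.289, 0.04 ]))]Traceback (most recent call last):
  File "wf.py", line 14, in <module>
    r=least_squares(f,[tp[0],tp[1],.04,yaw0,0]);print('mid',r.x[:3].round(4),'yaw/tilt deg',np.degrees(r.x[3:]).round(2),'res',np.abs(r.fun).max().round(2),len(obs))
    return func(*args, **kwargs)
    vector_fun = VectorFunction(
        fun_wrapped,
    ...<6 lines>...
        workers=workers
    )
    self._update_fun()
    ~~~~~~~~~~~~~~~~^^
    self.f = self.fun_wrapped(xp_copy(self.x))
             ~~~~~~~~~~~~~~~~^^^^^^^^^^^^^^^^^
    return np.atleast_1d(self.fun(x))
                         ~~~~~~~~^^^
    return self.f(x, *self.args, **self.kwargs)
           ~~~~~~^^^^^^^^^^^^^^^^^^^^^^^^^^^^^^
  File "wf.py", line 13, in <lambda>
    f=lambda v:np.concatenate([proj('wrist',R.from_euler('ZY',v[3:5]).apply(x)+v[:3],p)-q for x,q in zip(X,obs)])
               ~~~~~~~~~~~~~~^^^^^^^^^^^^^^^^^^^^^^^^^^^^^^^^^^^^^^^^^^^^^^^^^^^^^^^^^^^^^^^^^^^^^^^^^^^^^^^^^^^^
ValueError: need at least one array to concatenate
```

View pics/c7.png

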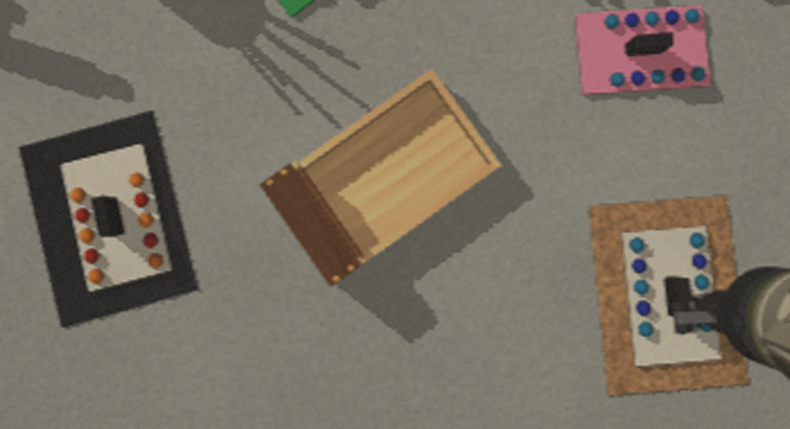

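The board lies on the mat at about (675,295) with even margins, and the box is empty. The wrist fit failed only because its bead-size filter was set for close range, so I'll rerun it with a looser one.

```bash
sed -i 's/a>250 and w>22 and hh>22/a>60 and w>9 and hh>9/' wf.py; python3 wf.py
```

```text
mid [ 0.4444 -0.2942  0.0324] yaw/tilt deg [-175.13   -1.77] res 0.35 6
```

```bash
python3 -c "
from h import *
print(workorder.close_job(), env.get_obs()['time_s'])"
```

```text
the job is handed in; nothing more can be done
the job is handed in; nothing more can be done
```

The blue board now lies on the middle of the cork mat, and I handed the job in at about 12 s on the robot's clock. No verdict was reported.

**What I did:** I gripped the handle across its sides and slid the tilted board 40 mm out from under the strip. I then turned it down about its low end and pressed it level, lifted it out, turned it 59°, lowered it to contact and let go. The gripper was then raised clear.

| Check | Result |
|---|---|
| In the box | Tilt about −0.7°, centre at box x ≈ −17 mm, held for more than 0.2 s |
| On the mat, position | About 1–2 mm from the mat's centre, long sides within about 0.1° of the mat's |
| On the mat, tilt | About −1.8° (limit 6°), which I take as mostly measuring error |

**Checks that disagreed:**
- **Height on the mat:** the last fit gave a mid-point height of 32 mm, where a flat board should read 36 mm. The first fit in the box was also about 2 mm low. I put both down to calibration and fitting error, since the top view showed the board on the mat with even margins.
- **Amber board:** its detected position moved by about 7 mm between the first and last pictures. That looks like detector scatter, because the arm never went near it at low height and it still looks undisturbed on its slate mat.
- **Failed run:** one wrist check failed because its bead-size filter was too strict from that height. I loosened it and the rerun gave the mat figures above.

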